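Make up the guitar kit and the recording kit for the sound workshop

ROBOT

A 6-joint arm with a two-finger parallel gripper is mounted at the origin on the work surface. World frame = base frame: x ahead of the robot, y to its left, z up, the work surface at z = 0. Lengths are in mm, angles in rad, forces in N, time in s.
With the tool pointing down it reaches from about 275 to 750 mm from the base axis. Payload 10.2 kg.
Tool frame: the origin (TCP) lies between the finger pads; the fingertips stand 17 mm ahead of it and the grasp point (between the pads) lies 2 mm behind it (tips_ahead is the distance from the TCP to the fingertips, in mm); z points along the fingers, y is the line along which they close (so a half turn about z gives the same grasp; the last joint's range is limited). The gripper opens to 85 mm and grips with 20 to 120 N. Pads are 22 mm wide; open, the fingers measure 114 mm over their backs; the gripper's body (76 mm by 85 mm) begins 54 mm behind the grasp point. The pads swing forward as they close: fully open they stand 13 mm farther back than shut.
Start: joints at [-1.384, 0.313, 1.498, -0, 1.331, -0.223], TCP at [209.162, -481.542, 248.294] pointing down, gripper open.
Joint ranges: [-2.94, 2.94], [-0.97, 2.17], [0.19, 2.56], [-1.23, 4.37], [0.02, 3.11], [-2.88, 2.88]. Speed limits (rad/s): [2.39, 2.39, 3.01, 3.14, 3.14, 3.14].

INTERFACE

Orientations are given as a unit quaternion [w, x, y, z].
In Python, from rig import sense, capture, finish_job, boxes_of, tips_ahead gives the robot as it stands.
- The arm moves only by the tool drive_tool, never from a script. Its argument "commands" is text: rows parted by semicolons, each of 7 numbers parted by spaces: the shift along the world's x, y, z in units of 0.1 m (1.0 is 0.1 m), then the turn, a rotation vector about the world's x, y, z in units of pi/4 rad (1.0 is pi/4 rad), then the opening in per cent of the stroke, from 0 (shut) to 100 (fully open). A call has 1 to 20 rows; each row shifts and turns the commanded pose from where the row before left it; what a row does not reach is not made up. A row lasts 1/12 s, in which the tool goes at most 41.7 mm and 7.16 degrees, less where a joint would pass 70% of its speed; a pose out of reach is approached as far as the arm can. A call with a number of a shift or a turn outside -1 to 1 is refused whole. A call with a gripper value outside its range is refused whole. The fingers move at their own pace and stop on an object; "force" is the grip in N (left out, the last holds). Time passes only in rows, so rows that do not move let the fingers close. It gives the time, the measured TCP pose, the force, the opening and the grip force at its end, in the units of the state.
- sense(): the state, without advancing time (a new reading comes with each control period).
- capture(name): name is "scene" or "top" or "wrist"; returns a dict with "pixels" (384x512x3 uint8, blue, green, red), "fov_y" (degrees; the focal length in pixels is half the picture's height over the tangent of half this angle, whatever the lens; pixels are square), "cx", "cy" (the principal point, pixels), "k1" (the pictures are not rectified: a ray, as slopes to the right and down, at radius r is drawn at 1 + k1 r^2 times it, then the intrinsics apply), "position" and "attitude" of the camera in the world; the wrist camera has in their place "tool_from_camera" (4x4, takes a point from camera to tool coordinates, whose origin is the TCP and whose axes are the flange's). Camera axes: x right, y down, z forward; pixel columns grow to the right and rows downward; lengths in mm; the calibration is good to about 2 mm. A picture is of the moment at which its call begins: read the wrist's pose just before it. There is no depth.
- finish_job(): hands the job in; it is judged then, once.
Trained networks look in a picture, given as the dict that the camera call returned (one of the last four; its "shot" number tells which), for a name from the list of things; names that differ only in an ending like _2 or _b are one class to them, and where a whole thing is asked for, a point or a joint stands for the part that bears it (a point fixed in the world has none). Each returns a list of dicts, best first, with "confidence" (0 to 1); they miss things now and then, are a little off and sometimes report something else, mostly with a low value. They report only what shows in the picture. A call takes as long as a camera call. They do not tell look-alikes from the thing itself.
- boxes_of(picture, name): "position" ([column, row] in pixels, amid what is visible of it).
The state is a dict: "time_s": time; "joints": joint angles; "dq": joint speeds; "tau": joint torques, N m; "eef_pos": TCP position; "ee_rot": TCP orientation; "force": force on the tool from outside, world axes, zero at the start; "wrist_torque": the same for the moment, N m; "grip_width": opening from 0.0 (shut) to 1.0 (fully open); "grip_force": force on a finger pad.
Only numpy, scipy, OpenCV 4.12 (cv2) and the standard library are available. Lean on these libraries where they do the work, as an engineer would, in place of code of your own. Each camera call takes 0.05 s, during which the arm holds its last target. There are 200 camera calls.

TASK

Make up the two loan kits for the sound workshop: the guitar kit in the wooden crate gets the DI box, the small one-knob pedal and the nine-volt block battery, and the recording kit in the perforated plastic basket gets the handheld recorder and the USB mains plug. Lay each piece flat on the container's floor, controls upward, nothing on top of anything else, and set it down gently instead of dropping it. Leave the three-knob pedal, the holder of round cells and the roll of tape where they lie.

Things in the scene. Friction and masses are not known exactly. Their poses are not given: they have to be found in the camera images.
- crate: Low slatted wooden fruit crate with a square post in each corner. Fixed to the table, does not move. Outside 260 mm (own x) by 190 mm (own y), walls 6 mm thick, so 248 by 178 mm inside; flat inner floor 6 mm above the table. Origin: centre of its underside, on the table; z up. It stands to the left or the right of the stock, turned up to 12 degrees. Sides 50 mm high; corner posts 60 mm high, taking 21 mm of each inner corner measured from the outside. Holds the guitar kit.
- basket: Blue perforated plastic storage basket with lattice sides and floor. Fixed to the table, does not move. Outside 260 mm (own x) by 190 mm (own y), walls 6 mm thick, so 248 by 178 mm inside; flat inner floor 6 mm above the table. Origin: centre of its underside, on the table; z up. It stands to the left or the right of the stock, turned up to 12 degrees. Sides 55 mm high. Holds the recording kit.
- di_box_center (a point): DI box: dark metal stage box with bright end plates, two slide switches on top, an XLR socket at its +x end and two jack sockets at its -x end. 100 mm (x) by 58 mm (y, over the end plates; 54 mm between them) by 40 mm high, about 0.35 kg. Point at its centre, 20 mm above its underside; z out of its top. Starts flat on the table, right way up, in a random place among the stock, turned up to 26 degrees.
- mini_pedal_center (a point): The small effect pedal: narrow bare-aluminium box with one big black knob and one footswitch. Housing 93 mm (x) by 42 mm (y) by 32 mm high; the knob (+x end) stands up to 43 mm, the footswitch (-x end) to 42 mm; about 0.2 kg. Point at the housing's centre, 16 mm above its underside; z out of its top. Starts flat on the table, right way up, in a random place among the stock, turned up to 26 degrees.
- battery_9v_center (a point): Nine-volt block battery lying on its broad side, terminals at the +x end. 48 mm (x) by 26.5 mm (y) by 17.5 mm high, 46 g. Point at its centre, 9 mm above its underside. Starts flat on the table, right way up, in a random place among the stock, turned up to 26 degrees.
- recorder_center (a point): Handheld sound recorder: flat black case with a screen, a round record button and two crossed bright microphone capsules at its +x end. Case 84 mm (x) by 46 mm (y) by 22 mm high, from 50 mm behind to 34 mm ahead of the point; capsules and their guard reach to 53 mm ahead; about 0.13 kg. Point 11 mm above its underside; z out of its top (screen side). Starts flat on the table, right way up, in a random place among the stock, turned up to 26 degrees.
- usb_plug_center (a point): USB mains plug (charger): white block with two round 19 mm pins out of its +x end, lying with the pins level. Block 46 mm (x) by 34 mm (y) by 28 mm high, about 60 g. Point at the block's centre, 14 mm above its underside. Starts flat on the table, right way up, in a random place among the stock, turned up to 26 degrees.
- big_pedal_center (a point): The larger effect pedal, with three small knobs and a footswitch: stays where it is. Housing 112 mm (x) by 60 mm (y) by 33 mm high, knobs up to 45 mm. Point at the housing's centre, 16 mm above its underside. In a random place among the stock.
- aa_holder_center (a point): Black open holder with four round AA cells, 64 by 62 mm, 16 mm high: stays where it is. Point at its centre, 8 mm above its underside. In a random place among the stock.
- tape_roll_center (a point): Roll of black tape lying flat, 80 mm across, 40 mm hole, 24 mm high: stays where it is. Point at its centre, 12 mm above its underside. In a random place among the stock.
Things that resemble listed ones, but are neither listed nor needed, are in the scene too. What is shaped like the part that bears recorder_center but green is not meant. Of the things that look like the part that bears battery_9v_center, take the one that is nearest to the robot's base at the start.

How it is judged:
By the outcome, as a careful person would: the job done as asked, in the order asked, and still so for the second after the job is handed in, with the robot touching nothing.
It also fails if it takes over 134 s, if anything falls off the work surface, if the arm or the gripper's body presses on something with over 40 N, if the wrist force passes 120 N, or if a joint passes its speed limit or range.

## Working session

There is one attempt and no reset: what is moved stays moved. The work goes in short steps, Python scripts to look and compute and a tool call to move; the robot and the scene stay as the last step left them, time stands still between calls to the robot, and variables do not carry over. Pictures are saved under pics/ and viewed, at most 14 in all, crops included, and the job is handed in when it is done.

Besides the shell and the picture viewer there is one more tool, called after "Call:" as name(argument=value, ...) on one line, values as JSON. drive_tool: Moves the arm, as the interface text tells. Shifts and turns lie within -1 to 1; 1 stands for 0.1 m of shift or pi/4 rad of turn. Its arguments: {"type":"object","properties":{"commands":{"type":"string"},"force":{"type":"number"}},"required":["commands"]}

```bash
mkdir -p pics; ls; cat > h.py <<'E'
import numpy as np, cv2
from rig import sense, capture, finish_job, boxes_of, tips_ahead
from scipy.spatial.transform import Rotation as R
def q2m(q): return R.from_quat([q[1],q[2],q[3],q[0]]).as_matrix()
def cam(p, s=None):
    if 'position' in p:
        a=np.array(p['attitude'],float)
        return (q2m(a) if a.size==4 else a), np.array(p['position'],float)
    T=np.array(p['tool_from_camera']); Rt=q2m(s['ee_rot'])
    return Rt@T[:3,:3], Rt@T[:3,3]+np.array(s['eef_pos'])
def K(p):
    h,w=p['pixels'].shape[:2]; f=h/2/np.tan(np.radians(p['fov_y'])/2)
    return f
def ray(p,uv):
    f=K(p); d=np.array([(uv[0]-p['cx'])/f,(uv[1]-p['cy'])/f]); x=d.copy()
    for _ in range(20): x=d/(1+p['k1']*(x@x))
    return np.array([x[0],x[1],1])
def at(p,uv,z,s=None):
    Rm,t=cam(p,s); d=Rm@ray(p,uv); return t+d*(z-t[2])/d[2]
def proj(p,X,s=None):
    Rm,t=cam(p,s); c=Rm.T@(np.array(X)-t); x=c[:2]/c[2]; x=x*(1+p['k1']*(x@x)); return x*K(p)+[p['cx'],p['cy']]
H=dict(crate=0,basket=0,di_box_center=40,mini_pedal_center=32,battery_9v_center=17.5,recorder_center=22,usb_plug_center=28,big_pedal_center=33,aa_holder_center=16,tape_roll_center=24)
E
python3 - <<'E'
from h import *
for n in ['top','scene']:
    p=capture(n); cv2.imwrite(f'pics/{n}.png',cv2.resize(p['pixels'],(800,600),interpolation=cv2.INTER_CUBIC)); np.save(f'{n}.npy',p,allow_pickle=True)
    print(n,p['fov_y'],p['position'],p['attitude'],p['k1'])
    for k,h in H.items():
        for b in boxes_of(p,k)[:4]:
            print(k,np.round(b['position']),round(b['confidence'],2),at(p,b['position'],h*.7).round())
print(sense())
E
```

```text
pics
top 47.626688781623514 [456.19549261   3.31060378 990.80049852] [-0.0337262   0.70958182 -0.70277174  0.03831524] -0.07022960947237174
crate [405. 213.] 0.76 [ 501. -347.    0.]
basket [ 91. 214.] 0.85 [491. 375.   0.]
di_box_center [307. 128.] 0.59 [ 691. -117.   28.]
mini_pedal_center [202. 183.] 0.85 [562. 117.  22.]
battery_9v_center [312. 246.] 0.55 [ 425. -131.   12.]
battery_9v_center [348. 122.] 0.51 [ 709. -214.   12.]
recorder_center [252. 187.] 0.8 [557.   6.  15.]
recorder_center [264. 256.] 0.73 [403. -22.  15.]
usb_plug_center [202. 244.] 0.79 [429. 115.  20.]
big_pedal_center [313. 188.] 0.65 [ 555. -131.   23.]
aa_holder_center [200. 126.] 0.93 [696. 127.  11.]
tape_roll_center [253. 120.] 0.57 [710.   4.  17.]
scene 50.966685150963094 [1435.19427496  110.359211    772.7094512 ] [-0.28281082  0.58746493  0.68855579 -0.31748059] -0.13704640457864778
crate [154. 181.] 0.8 [ 487. -356.    0.]
basket [386. 205.] 0.66 [482. 364.   0.]
mini_pedal_center [304. 209.] 0.95 [569. 121.  22.]
battery_9v_center [227. 176.] 0.55 [ 440. -129.   12.]
battery_9v_center [176. 234.
[... 427 characters left out ...]
9.   17.]
{'time_s': 1.1, 'joints': array([-1.38439259e+00,  3.12885965e-01,  1.49766207e+00,  1.72023128e-06,
        1.33101987e+00, -2.23411895e-01]), 'dq': array([-0.00164105,  0.00049713, -0.00045129,  0.00015115,  0.00050793,
        0.00039524]), 'tau': array([-1.87292360e-03, -4.12178421e+01, -2.59898132e+01, -3.17784989e-04,
        5.52834044e-04,  1.48642545e-05]), 'eef_pos': array([ 209.16736632, -481.54880123,  248.31565579]), 'ee_rot': array([1.23874739e-05, 9.79079788e-01, 2.03476703e-01, 6.06409268e-07]), 'force': array([-0.06751303,  1.49818663, -0.54959448]), 'wrist_torque': array([-0.01262015, -0.00785371,  0.03975156]), 'grip_force': 0.0, 'grip_width': 0.9997639841737134}
```

View pics/top.png

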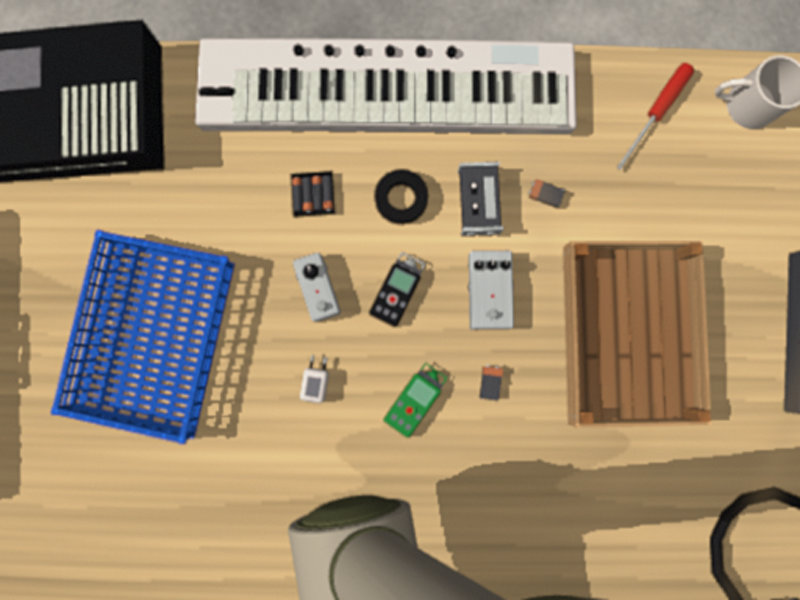

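View pics/scene.png

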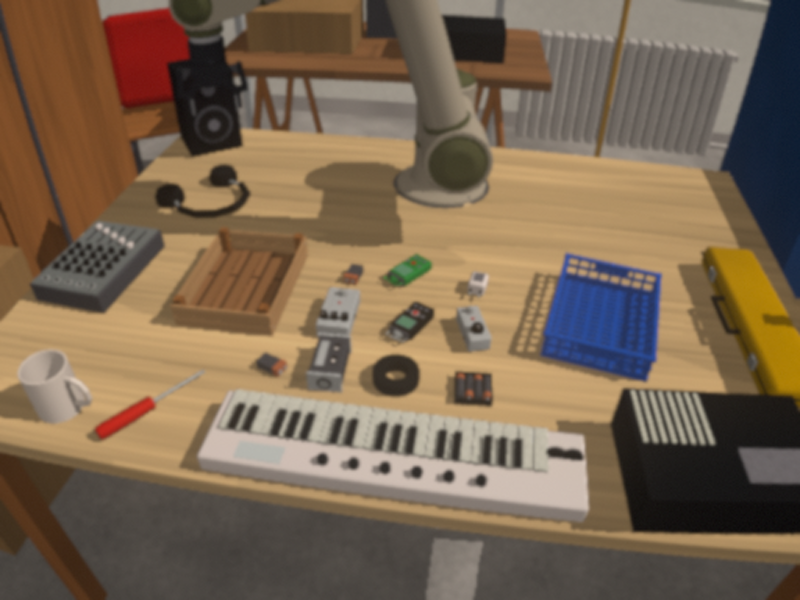

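```bash
cat >> h.py <<'E'
def ortho(p,z,x0,x1,y0,y1,sc,fn,s=None,grid=50):
    # up = +x, left = +y
    Rm,t=cam(p,s); Hh,W=int((x1-x0)*sc),int((y1-y0)*sc)
    c,r=np.meshgrid(np.arange(W),np.arange(Hh)); X=np.stack([x1-r/sc,y1-c/sc,np.full(c.shape,float(z))],-1)
    C=(X-t)@Rm; q=C[...,:2]/C[...,2:]; q=q*(1+p['k1']*(q**2).sum(-1,keepdims=True))*K(p)+[p['cx'],p['cy']]
    im=cv2.remap(np.ascontiguousarray(p['pixels']),q[...,0].astype('f4'),q[...,1].astype('f4'),cv2.INTER_CUBIC)
    for g in np.arange(np.ceil(x0/grid)*grid,x1,grid):
        k=int((x1-g)*sc); cv2.line(im,(0,k),(W,k),(255,0,255),1); cv2.putText(im,f'{g:.0f}',(0,k-2),0,.35,(0,0,255),1)
    for g in np.arange(np.ceil(y0/grid)*grid,y1,grid):
        k=int((y1-g)*sc); cv2.line(im,(k,0),(k,Hh),(255,0,255),1); cv2.putText(im,f'{g:.0f}',(k+2,10),0,.35,(0,0,255),1)
    cv2.imwrite(fn,im)
E
python3 - <<'E'
from h import *
p=np.load('top.npy',allow_pickle=True).item()
ortho(p,25,370,750,-260,180,1.55,'pics/stock.png')
for n,z,c in [('basket',55,[(97,233),(233,260),(186,440),(54,412)]),('crate',60,[(566,243),(703,243),(709,422),(572,424)])]:
    X=np.array([at(p,np.array(a)*.64,z)[:2] for a in c]); print(n,X.round(),X.mean(0).round(),[np.hypot(*(X[i]-X[i-1])).round() for i in range(4)], np.degrees(np.arctan2(*((X[0]-X[3])[::-1]))),np.degrees(np.arctan2(*((X[1]-X[2])[::-1]))))
try: print(tips_ahead())
except Exception as e: print(tips_ahead, e)
for w in (0,.3,.5,.7,1):
    try: print(w,tips_ahead(w))
    except Exception as e: print(e);break
s=sense(); w=capture('wrist'); print(w['fov_y'],w['tool_from_camera'],s['time_s'])
E
```

```text
basket [[632. 426.]
 [595. 230.]
 [347. 287.]
 [381. 474.]] [489. 354.] [np.float64(256.0), np.float64(199.0), np.float64(255.0), np.float64(190.0)] -10.854519445541905 -12.900983496796556
crate [[ 623. -234.]
 [ 626. -430.]
 [ 376. -431.]
 [ 374. -239.]] [ 500. -333.] [np.float64(249.0), np.float64(196.0), np.float64(250.0), np.float64(192.0)] 1.113359225500145 0.07255238556722232
17.0 'float' object is not callable
'float' object is not callable
66.1647206910503 [[-1.16682382e-04 -9.47789177e-01 -3.18897574e-01  8.19307375e+01]
 [ 9.99999459e-01  2.19157377e-04 -1.01724609e-03  1.56453200e+00]
 [ 1.03402359e-03 -3.18897520e-01  9.47788638e-01 -1.26173316e+02]
 [ 0.00000000e+00  0.00000000e+00  0.00000000e+00  1.00000000e+00]] 1.1
```

View pics/stock.png

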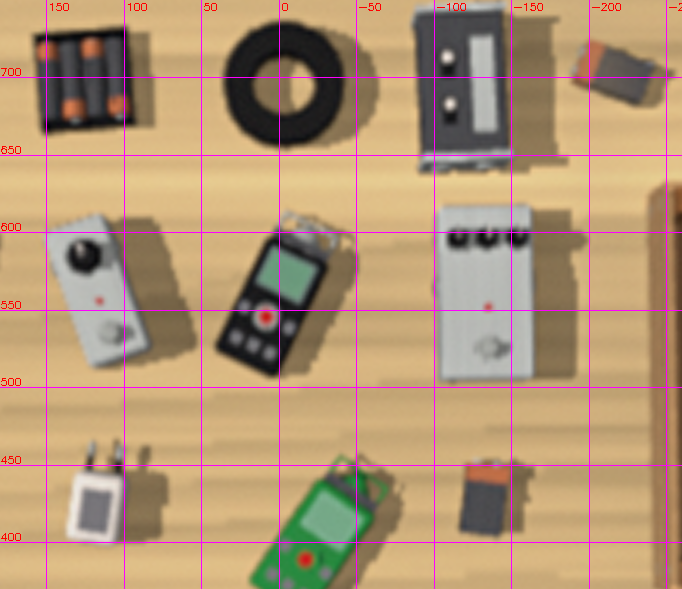

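Call:
drive_tool(commands="0.28 0.21 0 0 0 -0.027 100;0.28 0.21 0 0 0 -0.027 100;0.28 0.21 0 0 0 -0.027 100;0.28 0.21 0 0 0 -0.027 100;0.28 0.21 0 0 0 -0.027 100;0.28 0.21 0 0 0 -0.027 100;0.28 0.21 0 0 0 -0.027 100;0.28 0.21 0 0 0 -0.027 100;0.28 0.21 -0.05 0 0 -0.027 100;0.28 0.21 -0.05 0 0 -0.027 100;0.28 0.21 -0.05 0 0 -0.027 100;0.28 0.21 -0.05 0 0 -0.027 100;0.28 0.21 -0.05 0 0 -0.027 100;0.28 0.21 -0.05 0 0 -0.027 100;0.28 0.21 -0.05 0 0 -0.027 100;0.28 0.21 -0.05 0 0 -0.027 100;0.28 0.22 -0.05 0 0 -0.024 100;0 0 0 0 0 0 100;0 0 0 0 0 0 100", force=40)

```text
time_s: 2.73
eef_pos: [685.7, -122.2, 201.8]
ee_rot: [-0.0, 1.0, 0.027, -0.001]
force: [-0.2, 0.3, -0.1]
grip_width: 0.997
grip_force: 0.0
```

```bash
cat >> h.py <<'E'
def yaw(s):
    m=q2m(s['ee_rot']); return np.degrees(np.arctan2(m[1,0],m[0,0]))
def look(z,cx,cy,h,sc,fn,grid=20):
    s=sense(); p=capture('wrist'); np.save('w.npy',{'p':p,'s':s},allow_pickle=True)
    print(s['time_s'],s['eef_pos'].round(1),yaw(s).round(2)); ortho(p,z,cx-h,cx+h,cy-h,cy+h,sc,fn,s,grid); return p,s
E
python3 - <<'E'
from h import *
p,s=look(40,692,-118,80,3.6,'pics/di.png')
E
```

```text
2.7333 [ 685.7 -122.2  201.8] 3.09
```

View pics/di.png

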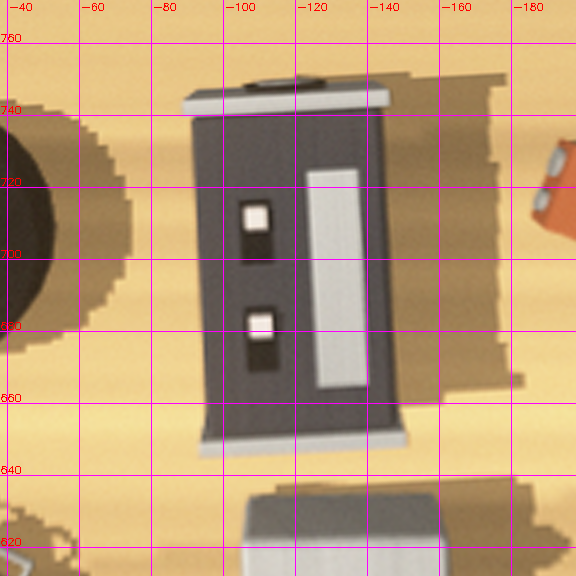

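Call:
drive_tool(commands="0.1 0.02 -0.3 0 0 -0.008 100;0 0 -0.35 0 0 0 100;0 0 -0.35 0 0 0 100;0 0 -0.3 0 0 0 100;0 0 -0.25 0 0 0 100;0 0 -0.15 0 0 0 100;0 0 -0.1 0 0 0 100;0 0 0 0 0 0 100;0 0 0 0 0 0 40;0 0 0 0 0 0 40;0 0 0 0 0 0 40;0 0 0 0 0 0 40;0 0 0 0 0 0 40;0 0 0 0 0 0 40;0 0 0 0 0 0 40;0 0 0 0 0 0 40", force=60)

```text
time_s: 4.12
eef_pos: [696.0, -121.8, 25.5]
ee_rot: [0.001, 1.0, 0.023, 0.001]
force: [-1.5, 0.1, 6.6]
grip_width: 0.621
grip_force: 64.8
```

Call:
drive_tool(commands="0 0 0.2 0 0 0 40;0 0 0.35 0 0 0 40;0 0 0.4 0 0 0 40;-0.1 -0.2 0.3 0 0 0 40;-0.2 -0.3 0.2 0 0 0 40;-0.22 -0.34 0.1 0 0 0 40;-0.22 -0.34 0.1 0 0 0 40;-0.22 -0.34 0.1 0 0 0 40;-0.2 -0.3 0 0 0 0 40;-0.15 -0.2 0 0 0 0 40;-0.05 -0.09 0 0 0 0 40;0 0 0 0 0 0 40;0 0 0 0 0 0 40")

```text
time_s: 5.2
eef_pos: [559.3, -332.1, 198.2]
ee_rot: [-0.0, 1.0, 0.022, 0.0]
force: [0.4, 0.4, -4.0]
grip_width: 0.618
grip_force: 64.6
```

```bash
python3 - <<'E'
from h import *
s=sense(); p=capture('wrist'); np.save('wc.npy',{'p':p,'s':s},allow_pickle=True)
print(s['time_s'],s['eef_pos'],yaw(s),s['grip_width'])
ortho(p,55,350,650,-460,-200,2,'pics/crate.png',s,50)
E
```

```text
5.2 [ 559.32537469 -332.11206664  198.22595952] 2.5772923266252437 0.6178826509655858
```

View pics/crate.png

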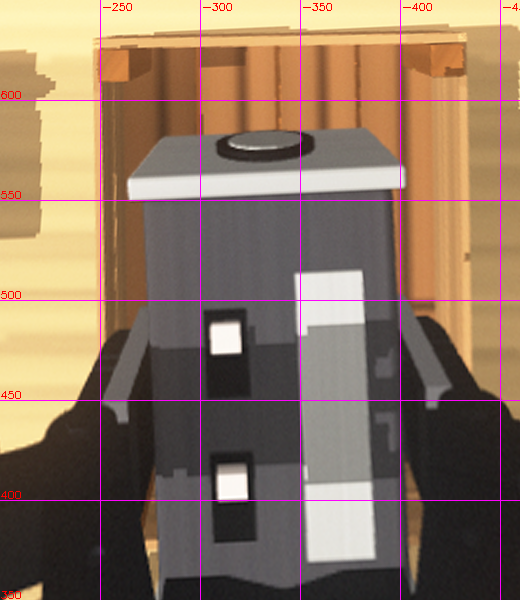

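Call:
drive_tool(commands="0 -0.1 -0.3 0 0 -0.03 40;0 0 -0.35 0 0 0 40;0 0 -0.35 0 0 0 40;0 0 -0.3 0 0 0 40;0 0 -0.15 0 0 0 40;0 0 -0.08 0 0 0 40;0 0 -0.05 0 0 0 40;0 0 -0.03 0 0 0 40;0 0 0 0 0 0 40;0 0 0 0 0 0 40")

```text
time_s: 6.08
eef_pos: [559.8, -342.6, 38.4]
ee_rot: [0.001, 1.0, 0.011, 0.001]
force: [0.2, -0.5, -2.9]
grip_width: 0.619
grip_force: 64.3
```

Call:
drive_tool(commands="0 0 -0.03 0 0 0 40;0 0 -0.02 0 0 0 40;0 0 -0.01 0 0 0 40;0 0 -0.01 0 0 0 40;0 0 0 0 0 0 40")

```text
time_s: 6.5
eef_pos: [559.4, -342.6, 31.5]
ee_rot: [0.0, 1.0, 0.011, 0.0]
force: [-3.7, 3.0, 5.2]
grip_width: 0.62
grip_force: 65.5
```

Call:
drive_tool(commands="0 0 0 0 0 0 80;0 0 0 0 0 0 80;0 0 0 0 0 0 80;0 0 0 0 0 0 80;0 0 0.1 0 0 0 80;0 0 0.3 0 0 0 80;0 0 0.4 0 0 0 80;0 0.1 0.4 0 0 0.03 100;0 0.2 0.3 0 0 0.03 100;0 0.4 0.15 0 0 0.03 100;0 0.4 0 0 0 0.03 100;0 0.4 0 0 0 0.03 100;0 0.4 0 0 0 0.03 100;0 0.4 0 0 0 0.03 100;0 0.4 0 0 0 0.03 100;0 0.4 0 0 0 0.03 100;0 0.4 0 0 0 0.03 100;0 0.4 0 0 0 0.03 100;0 0.4 0 0 0 0.03 100;0 0.4 0 0 0 0 100")

```text
time_s: 8.17
eef_pos: [559.0, 128.6, 195.9]
ee_rot: [0.0, 0.988, 0.152, 0.001]
force: [0.9, -0.1, 0.1]
grip_width: 0.999
grip_force: 0.0
```

Call:
drive_tool(commands="0 0.2 0 0 0 0 100;0 0.1 0 0 0 0 100;0 0 0 0 0 0 100")

```text
time_s: 8.42
eef_pos: [559.1, 158.0, 195.4]
ee_rot: [-0.0, 0.988, 0.153, 0.0]
force: [0.3, -0.7, 0.1]
grip_width: 1.002
grip_force: 0.0
```

```bash
python3 - <<'E'
from h import *
p,s=look(32,560,118,80,3.6,'pics/mini.png')
E
```

```text
8.4167 [559.1 158.  195.4] 17.59
```

View pics/mini.png

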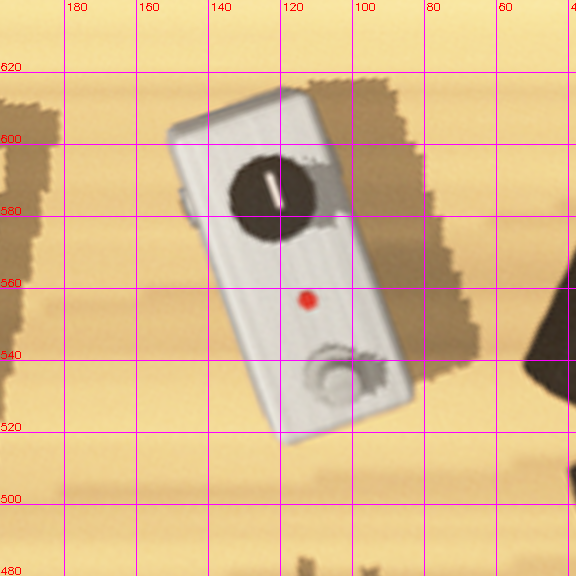

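Call:
drive_tool(commands="0.05 -0.22 0 0 0 0.044 100;0 -0.2 -0.25 0 0 0 100;0 0 -0.35 0 0 0 100;0 0 -0.35 0 0 0 100;0 0 -0.3 0 0 0 100;0 0 -0.25 0 0 0 100;0 0 -0.15 0 0 0 100;0 0 -0.1 0 0 0 100;0 0 0 0 0 0 100;0 0 0 0 0 0 30;0 0 0 0 0 0 30;0 0 0 0 0 0 30;0 0 0 0 0 0 30;0 0 0 0 0 0 30;0 0 0 0 0 0 30;0 0 0 0 0 0 30;0 0 0 0 0 0 30", force=50)

```text
time_s: 9.88
eef_pos: [564.9, 114.6, 21.2]
ee_rot: [0.0, 0.986, 0.169, 0.001]
force: [-1.0, -0.2, 6.2]
grip_width: 0.48
grip_force: 52.0
```

Call:
drive_tool(commands="0 0 0.2 0 0 0 30;0 0 0.35 0 0 0 30;0 0 0.35 0 0 0 30;-0.1 -0.35 0.2 0 0 -0.035 30;-0.1 -0.35 0.1 0 0 -0.035 30;-0.1 -0.35 0 0 0 -0.035 30;-0.1 -0.35 0 0 0 -0.035 30;-0.1 -0.35 0 0 0 -0.035 30;-0.1 -0.35 0 0 0 -0.035 30;-0.1 -0.35 0 0 0 -0.035 30;-0.1 -0.35 0 0 0 -0.035 30;-0.1 -0.35 0 0 0 -0.035 30;-0.1 -0.35 0 0 0 -0.035 30;-0.15 -0.35 0 0 0 -0.035 30;-0.1 -0.25 0 0 0 -0.033 30;0 -0.1 0 0 0 0 30;0 -0.05 0 0 0 0 30;0 0 0 0 0 0 30")

```text
time_s: 11.38
eef_pos: [439.4, -310.7, 139.9]
ee_rot: [-0.0, 1.0, 0.005, 0.0]
force: [0.1, 1.0, -1.5]
grip_width: 0.484
grip_force: 51.4
```

Call:
drive_tool(commands="0 0 -0.25 0 0 0 30;0 0 -0.35 0 0 0 30;0 0 -0.25 0 0 0 30;0 0 -0.12 0 0 0 30;0 0 -0.06 0 0 0 30;0 0 -0.04 0 0 0 30;0 0 -0.03 0 0 0 30;0 0 0 0 0 0 30;0 0 -0.02 0 0 0 30;0 0 0 0 0 0 30")

```text
time_s: 12.22
eef_pos: [439.5, -310.5, 28.3]
ee_rot: [0.0, 1.0, 0.005, 0.0]
force: [0.2, 0.8, -1.8]
grip_width: 0.484
grip_force: 51.3
```

Call:
drive_tool(commands="0 0 -0.01 0 0 0 30;0 0 -0.005 0 0 0 30;0 0 0 0 0 0 65;0 0 0 0 0 0 65;0 0 0 0 0 0 65;0 0 0 0 0 0 65;0 0 0.1 0 0 0 65;0 0 0.3 0 0 0 65;0 0 0.4 0 0 0 65;-0.02 0.2 0.4 0 0 -0.034 65;-0.02 0.3 0.2 0 0 -0.034 65;-0.02 0.35 0.1 0 0 -0.034 65;-0.02 0.35 0 0 0 -0.034 65;-0.02 0.3 0 0 0 -0.034 65;-0.02 0.2 0 0 0 0 65;0 0.08 0 0 0 0 65;0 0 0 0 0 0 65;0 0 0 0 0 0 65")

```text
time_s: 13.72
eef_pos: [427.7, -134.4, 174.1]
ee_rot: [0.0, 0.998, -0.061, 0.0]
force: [0.0, 0.1, -0.2]
grip_width: 0.651
grip_force: 0.0
```

```bash
python3 - <<'E'
from h import *
p,s=look(17,430,-132,60,4.5,'pics/bat.png')
E
```

```text
13.7167 [ 427.7 -134.4  174.1] -7.01
```

View pics/bat.png

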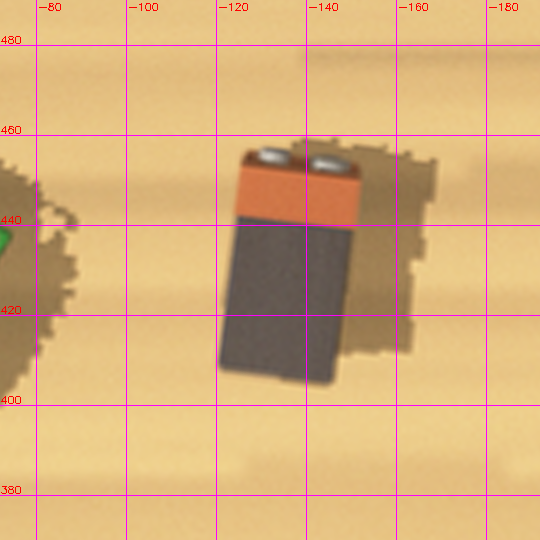

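Call:
drive_tool(commands="0.014 -0.016 -0.25 0 0 0 65;0 0 -0.35 0 0 0 65;0 0 -0.35 0 0 0 65;0 0 -0.25 0 0 0 65;0 0 -0.17 0 0 0 65;0 0 -0.1 0 0 0 65;0 0 -0.07 0 0 0 65;0 0 0 0 0 0 65;0 0 0 0 0 0 15;0 0 0 0 0 0 15;0 0 0 0 0 0 15;0 0 0 0 0 0 15;0 0 0 0 0 0 15;0 0 0 0 0 0 15;0 0 0 0 0 0 15", force=30)

```text
time_s: 15.02
eef_pos: [429.3, -135.9, 20.5]
ee_rot: [0.001, 0.998, -0.061, 0.001]
force: [-0.6, -1.7, 7.0]
grip_width: 0.303
grip_force: 30.4
```

Call:
drive_tool(commands="0 0 0.15 0 0 0 15;0 0 0.35 0 0 0 15;0 0 0.35 0 0 0 15;0.01 -0.2 0.25 0 0 0.03 15;0.02 -0.35 0.1 0 0 0.03 15;0.02 -0.35 0 0 0 0.03 15;0.02 -0.35 0 0 0 0.03 15;0.02 -0.35 0 0 0 0.03 15;0.01 -0.35 0 0 0 0.023 15;0 -0.3 0 0 0 0 15;0 -0.2 0 0 0 0 15;0 -0.06 0 0 0 0 15;0 0 0 0 0 0 15;0 0 0 0 0 0 15")

```text
time_s: 16.18
eef_pos: [438.7, -385.5, 139.5]
ee_rot: [-0.0, 1.0, 0.007, -0.0]
force: [0.6, 0.7, -0.4]
grip_width: 0.299
grip_force: 29.7
```

```bash
python3 - <<'E'
from h import *
s=sense(); p=capture('wrist')
print(s['time_s'],s['eef_pos'],yaw(s),s['grip_width'])
ortho(p,40,370,640,-460,-220,2.1,'pics/crate2.png',s,50)
E
```

```text
16.1833 [ 438.74182398 -385.46976598  139.45454163] 0.7660624553352906 0.29901470335774455
```

View pics/crate2.png

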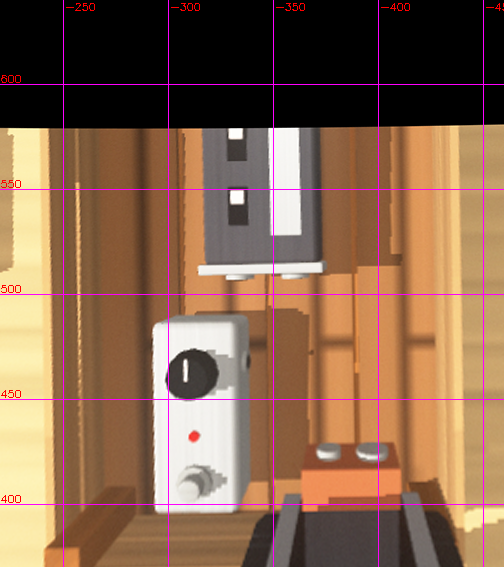

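Call:
drive_tool(commands="0 0 -0.25 0 0 0 15;0 0 -0.35 0 0 0 15;0 0 -0.25 0 0 0 15;0 0 -0.13 0 0 0 15;0 0 -0.06 0 0 0 15;0 0 -0.04 0 0 0 15;0 0 -0.03 0 0 0 15;0 0 0 0 0 0 15;0 0 -0.015 0 0 0 15;0 0 0 0 0 0 15")

```text
time_s: 17.07
eef_pos: [439.0, -386.6, 27.7]
ee_rot: [0.0, 1.0, 0.007, 0.0]
force: [-0.2, 0.5, -1.0]
grip_width: 0.302
grip_force: 29.8
```

Call:
drive_tool(commands="0 0 -0.01 0 0 0 15;0 0 0 0 0 0 45;0 0 0 0 0 0 45;0 0 0 0 0 0 45;0 0 0.1 0 0 0 45;0 0 0.3 0 0 0 45;0 0 0.4 0 0 0 45;0.05 0.2 0.4 0 0 -0.055 60;0.1 0.35 0.2 0 0 -0.055 80;0.1 0.38 0.1 0 0 -0.055 80;0.1 0.38 0 0 0 -0.055 80;0.1 0.38 0 0 0 -0.055 80;0.1 0.38 0 0 0 -0.055 80;0.1 0.38 0 0 0 -0.055 80;0.1 0.38 0 0 0 -0.055 80;0.1 0.38 0 0 0 -0.055 80;0.1 0.38 0 0 0 -0.055 80;0.11 0.38 0 0 0 -0.045 80;0.1 0.2 0 0 0 0 80;0.1 0.1 0 0 0 0 80")

```text
time_s: 18.73
eef_pos: [564.6, 42.3, 174.1]
ee_rot: [-0.0, 0.975, -0.224, 0.0]
force: [-0.6, 0.4, 0.2]
grip_width: 0.798
grip_force: 0.0
```

Call:
drive_tool(commands="0 0 0 0 0 0 80;0 0 0 0 0 0 80")

```text
time_s: 18.9
eef_pos: [564.3, 39.3, 173.5]
ee_rot: [0.0, 0.974, -0.225, 0.0]
force: [0.3, 0.3, -0.3]
grip_width: 0.798
grip_force: 0.0
```

```bash
python3 - <<'E'
from h import *
p,s=look(22,560,0,75,3.8,'pics/rec.png')
E
```

```text
18.9 [564.3  39.3 173.5] -25.96
```

View pics/rec.png

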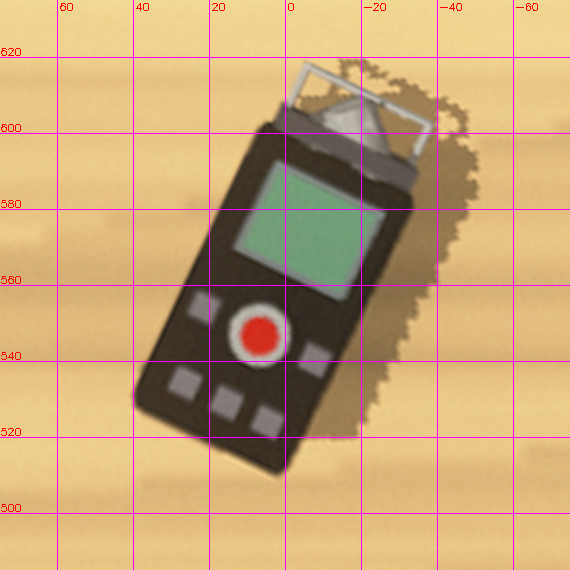

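Call:
drive_tool(commands="-0.08 -0.2 -0.1 0 0 0.016 80;0 -0.157 -0.25 0 0 0 80;0 0 -0.35 0 0 0 80;0 0 -0.35 0 0 0 80;0 0 -0.22 0 0 0 80;0 0 -0.12 0 0 0 80;0 0 -0.08 0 0 0 80;0 0 -0.06 0 0 0 80;0 0 0 0 0 0 80;0 0 0 0 0 0 35;0 0 0 0 0 0 35;0 0 0 0 0 0 35;0 0 0 0 0 0 35;0 0 0 0 0 0 35;0 0 0 0 0 0 35;0 0 0 0 0 0 35", force=40)

```text
time_s: 20.28
eef_pos: [557.2, 3.3, 21.5]
ee_rot: [0.0, 0.976, -0.219, 0.001]
force: [-0.9, -0.3, 6.1]
grip_width: 0.526
grip_force: 42.2
```

Call:
drive_tool(commands="0 0 0.15 0 0 0 35;0 0 0.35 0 0 0 35;0 0 0.4 0 0 0 35;-0.03 0.2 0.4 0 0 0.03 35;-0.03 0.35 0.2 0 0 0.03 35;-0.03 0.38 0.1 0 0 0.03 35;-0.03 0.38 0 0 0 0.03 35;-0.03 0.38 0 0 0 0.03 35;-0.03 0.38 0 0 0 0.03 35;-0.03 0.38 0 0 0 0.03 35;-0.03 0.38 0 0 0 0.03 35;-0.03 0.3 0 0 0 0.03 35;-0.02 0.2 0 0 0 0.03 35;0 0.1 0 0 0 0 35;0 0 0 0 0 0 35;0 0 0 0 0 0 35")

```text
time_s: 21.62
eef_pos: [527.7, 344.3, 177.2]
ee_rot: [0.0, 0.995, -0.103, -0.0]
force: [0.6, -0.0, -1.8]
grip_width: 0.526
grip_force: 41.7
```

```bash
python3 - <<'E'
from h import *
s=sense(); p=capture('wrist')
print(s['time_s'],s['eef_pos'],yaw(s),s['grip_width'],cam(p,s)[1])
ortho(p,55,340,650,210,500,1.9,'pics/bask.png',s,50)
E
```

```text
21.6167 [527.72613503 344.33923705 177.2226606 ] -11.833764527050505 0.5262173142548593 [608.58052276 326.00419192 303.3893593 ]
```

View pics/bask.png

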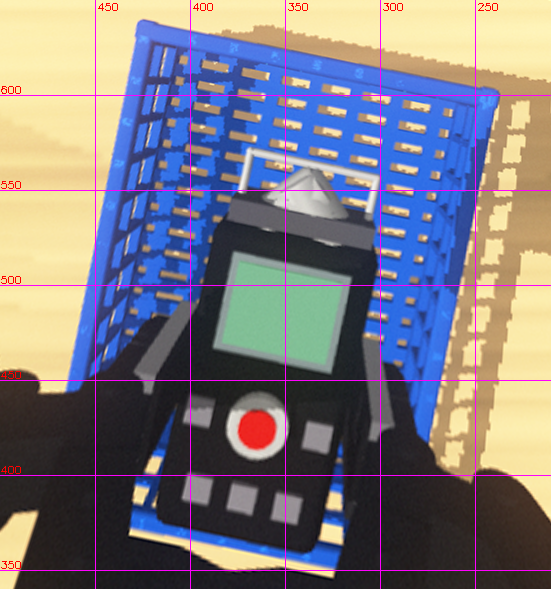

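Call:
drive_tool(commands="0.04 0.06 -0.25 0 0 0.02 35;0 0 -0.35 0 0 0 35;0 0 -0.35 0 0 0 35;0 0 -0.25 0 0 0 35;0 0 -0.12 0 0 0 35;0 0 -0.07 0 0 0 35;0 0 -0.05 0 0 0 35;0 0 -0.02 0 0 0 35;0 0 0 0 0 0 35;0 0 -0.015 0 0 0 35;0 0 0 0 0 0 35")

```text
time_s: 22.58
eef_pos: [531.9, 351.2, 30.6]
ee_rot: [-0.0, 0.995, -0.095, 0.001]
force: [1.0, 0.3, -1.4]
grip_width: 0.528
grip_force: 41.7
```

Call:
drive_tool(commands="0 0 -0.02 0 0 0 35;0 0 -0.01 0 0 0 35;0 0 -0.005 0 0 0 35;0 0 0 0 0 0 75;0 0 0 0 0 0 75;0 0 0 0 0 0 75;0 0 0 0 0 0 75;0 0 0.1 0 0 0 75;0 0 0.3 0 0 0 75;0 0 0.4 0 0 0 75;-0.1 -0.2 0.4 0 0 0.01 75;-0.16 -0.35 0.2 0 0 0.01 75;-0.16 -0.35 0.1 0 0 0.01 75;-0.16 -0.35 0 0 0 0.01 75;-0.16 -0.35 0 0 0 0.01 75;-0.16 -0.35 0 0 0 0.01 75;-0.12 -0.25 0 0 0 0 75;-0.05 -0.14 0 0 0 0 75;0 0 0 0 0 0 75;0 0 0 0 0 0 75")

```text
time_s: 24.25
eef_pos: [426.5, 120.0, 172.7]
ee_rot: [-0.0, 0.997, -0.072, 0.001]
force: [-0.0, -0.1, 0.3]
grip_width: 0.751
grip_force: 0.0
```

```bash
python3 - <<'E'
from h import *
p,s=look(28,428,117,60,4.5,'pics/usb.png')
E
```

```text
24.25 [426.5 120.  172.7] -8.29
```

View pics/usb.png

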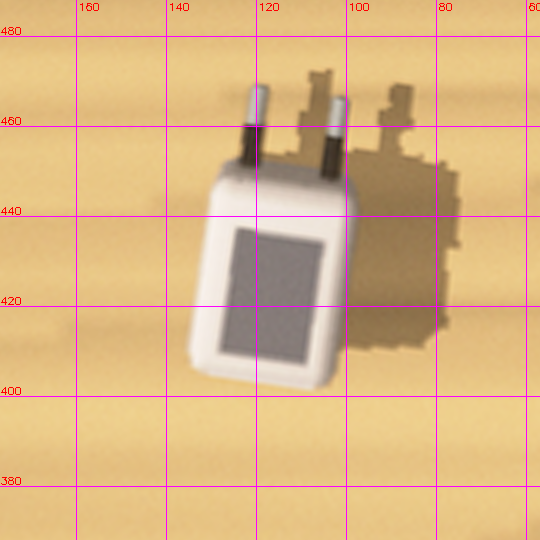

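Call:
drive_tool(commands="-0.01 -0.035 -0.25 0 0 0 75;0 0 -0.35 0 0 0 75;0 0 -0.35 0 0 0 75;0 0 -0.25 0 0 0 75;0 0 -0.15 0 0 0 75;0 0 -0.1 0 0 0 75;0 0 -0.06 0 0 0 75;0 0 0 0 0 0 75;0 0 0 0 0 0 20;0 0 0 0 0 0 20;0 0 0 0 0 0 20;0 0 0 0 0 0 20;0 0 0 0 0 0 20;0 0 0 0 0 0 20;0 0 0 0 0 0 20;0 0 0 0 0 0 20", force=30)

```text
time_s: 25.63
eef_pos: [425.8, 116.8, 21.7]
ee_rot: [-0.0, 0.997, -0.072, 0.001]
force: [-0.4, 0.6, 6.7]
grip_width: 0.396
grip_force: 30.6
```

Call:
drive_tool(commands="0 0 0.15 0 0 0 20;0 0 0.35 0 0 0 20;0 0 0.35 0 0 0 20;0 0.2 0.25 0 0 -0.012 20;0 0.35 0.1 0 0 -0.012 20;0 0.35 0 0 0 -0.012 20;0 0.35 0 0 0 -0.012 20;0 0.35 0 0 0 -0.01 20;0 0.35 0 0 0 0 20;0 0.3 0 0 0 0 20;0 0.2 0 0 0 0 20;0 0.09 0 0 0 0 20;0 0 0 0 0 0 20;0 0 0 0 0 0 20")

```text
time_s: 26.8
eef_pos: [425.1, 370.0, 140.8]
ee_rot: [0.0, 0.996, -0.094, -0.0]
force: [1.0, -0.3, -0.3]
grip_width: 0.393
grip_force: 30.1
```

Call:
drive_tool(commands="0 0 -0.25 0 0 0 20;0 0 -0.35 0 0 0 20;0 0 -0.25 0 0 0 20;0 0 -0.13 0 0 0 20;0 0 -0.06 0 0 0 20;0 0 -0.04 0 0 0 20;0 0 -0.03 0 0 0 20;0 0 0 0 0 0 20;0 0 -0.01 0 0 0 20;0 0 0 0 0 0 20")

```text
time_s: 27.63
eef_pos: [425.5, 370.8, 29.6]
ee_rot: [-0.0, 0.996, -0.094, 0.0]
force: [0.5, -0.5, -1.5]
grip_width: 0.391
grip_force: 30.2
```

Call:
drive_tool(commands="0 0 -0.015 0 0 0 20;0 0 -0.005 0 0 0 20;0 0 0 0 0 0 60;0 0 0 0 0 0 60;0 0 0 0 0 0 60;0 0 0.1 0 0 0 60;0 0 0.3 0 0 0 60;0 0 0.4 0 0 0 60;0 0 0.4 0 0 0 60;-0.1 -0.3 0.4 0 0 0 60;-0.1 -0.35 0.3 0 0 0 60;-0.1 -0.35 0 0 0 0 60;-0.1 -0.35 0 0 0 0 60;-0.1 -0.35 0 0 0 0 60;-0.1 -0.35 0 0 0 0 60;-0.1 -0.35 0 0 0 0 60;-0.1 -0.35 0 0 0 0 60;-0.1 -0.35 0 0 0 0 60;0 -0.2 0 0 0 0 60;0 0 0 0 0 0 60")

```text
time_s: 29.3
eef_pos: [338.0, 47.7, 206.9]
ee_rot: [0.0, 0.995, -0.096, 0.001]
force: [-0.8, 0.9, -0.3]
grip_width: 0.594
grip_force: 0.0
```

```bash
python3 - <<'E'
from h import *
p=capture('top'); im=p['pixels'][130:300,20:480]; cv2.imwrite('pics/end.png',cv2.resize(im,None,fx=1.73,fy=1.73,interpolation=cv2.INTER_CUBIC))
q=capture('scene'); im2=q['pixels'][130:270,90:440]
a=cv2.resize(im,(800,296),interpolation=cv2.INTER_CUBIC); b=cv2.resize(im2,(750,300),interpolation=cv2.INTER_CUBIC)
b=cv2.copyMakeBorder(b,0,0,0,50,0); cv2.imwrite('pics/end2.png',np.vstack([a,b])); print(sense()['time_s'])
E
```

```text
29.4
```

View pics/end2.png

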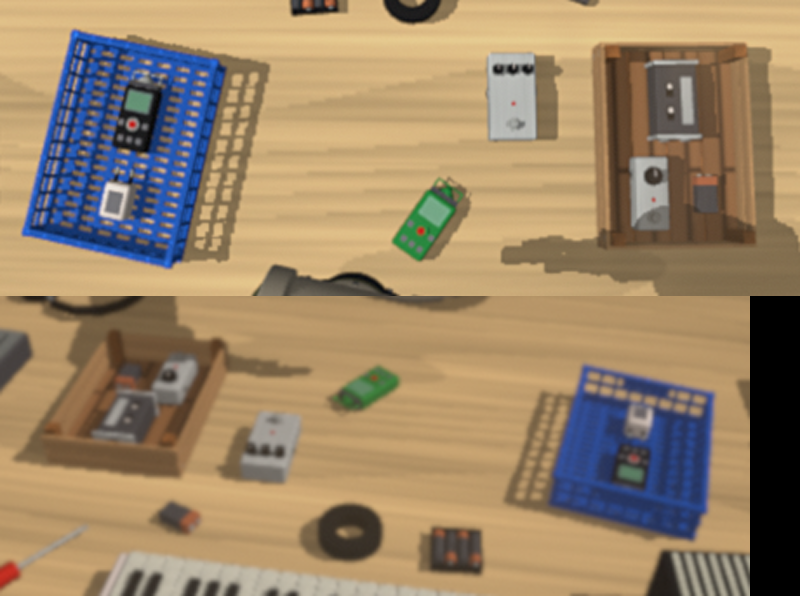

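The final picture shows all five pieces lying flat and apart. In the upper view the DI box is at (675,98), the mini pedal at (650,192), the battery at (706,193), the recorder at (137,115) and the plug at (116,200). The other things are where they were.

```bash
python3 -c "
from rig import finish_job
print(finish_job())"
```

```text
the job is handed in; nothing more can be done
None
```

Both kits are packed and the job is handed in at about 29 s: the DI box, small pedal and near nine-volt battery are in the crate, and the black recorder and USB plug are in the basket, all flat with controls up; the judge returned no verdict.

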